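Check the paint thickness on a resprayed headlamp cover

ROBOT

A 6-joint arm with a two-finger parallel gripper is mounted at the origin on the work surface. World frame = base frame: x ahead of the robot, y to its left, z up, the work surface at z = 0. Lengths are in m, angles in rad, forces in N, time in s.
With the tool pointing down it reaches from about 0.425 to 0.95 m from the base axis. Payload 3.5 kg.
Tool frame: the origin (TCP) lies on the centre line of the jaws, within the pads' length; the fingertips stand 11 mm ahead of it and the grasp point (between the pads) lies 8 mm behind it; y points along the fingers, x is the direction in which the jaws open and shut, and the axes are right-handed (so a half turn about y gives the same grasp; the last joint's range is limited). The gripper opens to 85 mm and grips with 20 to 120 N. Pads are 22 mm wide; open, the fingers measure 114 mm over their backs; the gripper's body (76 mm by 85 mm) begins 54 mm behind the grasp point. The pads swing forward as they close: fully open they stand 13 mm farther back than shut.
Start: joints at [-1.427, 0.286, 1.577, -0, 1.279, -0.15], TCP at [0.195, -0.646, 0.242] pointing down, gripper open.
Joint ranges: [-2.77, 2.77], [-0.9, 2.22], [0.21, 2.48], [-1.53, 4.67], [0.24, 2.81], [-2.84, 2.84]. Speed limits (rad/s): [2.79, 2.79, 3.14, 3.14, 3.14, 3.14].

INTERFACE

Orientations are given as a unit quaternion [x, y, z, w].
In Python, from plant import get_state, read_camera, sign_off gives the robot as it stands.
- The arm moves only by the shell command python3 -m inch 'ROWS' [FORCE]. ROWS is JSON, a list of rows, each an object of numbers: "ax", "ay", "az": the turn, a rotation vector about the tool's x, y, z in rad; "x", "y", "z": the shift along the tool's x, y, z in mm; "hand": the closure, from -1 (fully open) to 1 (shut). In form: [{"ax": .., "ay": .., "az": .., "x": .., "y": .., "z": .., "hand": ..}, ...]. A call has 1 to 5 rows; each row shifts and turns the commanded pose from where the row before left it, along the tool's axes as they then stand; what a row does not reach is not made up. A row lasts 1/12 s, in which the tool goes at most 41.7 mm and 7.16 degrees, less where a joint would pass 70% of its speed; a pose out of reach is approached as far as the arm can. A call with a gripper value outside its range is refused whole. The fingers move at their own pace and stop on an object; FORCE is the grip in N (left out, the last holds). Time passes only in rows, so rows that do not move let the fingers close. It gives the time, the measured TCP pose, the force and the opening at its end, in the units of the state.
- get_state(): the state, without advancing time (a new reading comes with each control period).
- read_camera(name): name is "scene" or "side" or "wrist"; returns a dict with "img" (420x560x3 uint8, red, green, blue), "fov_y" (degrees; the focal length in pixels is half the picture's height over the tangent of half this angle, whatever the lens; pixels are square), "cx", "cy" (the principal point, pixels), "T" (4x4, takes a point from camera to world coordinates); the wrist camera has in their place "T_tool_cam" (4x4, takes a point from camera to tool coordinates, whose origin is the TCP and whose axes are the tool frame's). Camera axes: x right, y down, z forward; pixel columns grow to the right and rows downward; lengths in m; the calibration is good to about 2 mm. A picture is of the moment at which its call begins: read the wrist's pose just before it. There is no depth.
- sign_off(): hands the job in, once; it reports no verdict.
The state is a dict: "time": time; "qpos": joint angles; "dq": joint speeds; "joint_efforts": joint torques, N m; "eef_pos": TCP position; "tcp_rot": TCP orientation; "contact_force": force on the tool from outside, world axes, zero at the start; "wrist_torque": the same for the moment, N m; "opening": opening from 0.0 (shut) to 1.0 (fully open).
Only numpy, scipy, OpenCV 4.12 (cv2) and the standard library are available. Lean on these libraries where they do the work, as an engineer would, in place of code of your own. Each camera call takes 0.05 s, during which the arm holds its last target. There are 200 camera calls.

TASK

Take the pen-shaped paint gauge out of its bench stand and check its zero: stand it upright with its sprung probe foot on the bare steel zero disc for about a second, pressing only so lightly that the foot goes part of the way in and does not bottom. Then take the reading on the sloping painted panel: set the foot wholly inside the drawn ring, square to the panel and with the same light pressure, and finish while holding it there in the gripper, still and pressed. Touch the paint nowhere else, do not shift or re-tilt the panel, and leave the zero disc and the other things on the bench where they are.

Things in the scene. Friction and masses are not known exactly. Their poses are not given: they have to be found in the camera images.
- gauge: Paint gauge, 0.1 kg: grey pen-shaped body, 24 mm diameter, 95 mm long, gripped anywhere from above. Origin on its axis at the shoulder (the body's lower end); +z along the axis to the top. Below the shoulder a nose, 16 mm diameter, 30 mm long, then the sprung foot, 9 mm diameter, its end at z = -44 mm when free. Starts upright in its stand, nose in the hole, shoulder on the stand's top.
- probe (a joint): How far the sprung probe foot is pushed into the gauge's nose: 0 = fully out, 0.010 m = bottomed. Spring force about 1 N at the start of travel, rising by 0.4 N per mm to 5 N at 10 mm; beyond that it is rigid.
- probe_tip (a point): Centre of the flat end of the probe foot (on the gauge's axis, 44 mm below the shoulder when free; moves up with the foot). +z along the gauge's axis to its top.
- dock: The gauge's bench stand: a black block 70 x 70 mm, 55 mm high, fixed, with a 19 mm hole, 50 mm deep, in the middle of its top. Origin at the centre of its underside, on the bench.
- zero_plate: The zero disc: a loose solid bare steel disc, 50 mm in diameter, 8 mm thick, lying flat on the bench, no hole. Origin at the centre of its underside; its top face is 8 mm higher. 0.12 kg.
- spot (a point): Centre of the wax-pencil ring (24 mm inside diameter; the panel's three other marks are crosses), on the paint. +z: panel's outward normal, +x up the slope, +y along the panel. The panel is a rigid blue-grey headlamp cover, 180 mm up the slope by 300 mm along y, sloping towards the robot; the ring lies 18 mm down the slope and 45 mm to -y from its centre.
- panel_tilt (a joint): Slope of the panel on its stand's clamped pivot: 0 = level, positive = lower edge towards the robot (rad), starts between 0.12 and 0.5. The pivot is tight (about 4 N m) and the setting is to be left alone.
- stand: The panel stand: dark steel tube feet 220 x 205 mm on the bench, a post, and a pivot 105 mm above the bench; the panel's painted face lies 30 mm above the pivot. Fixed. Origin on the bench under the pivot; its x axis points away from the robot at yaw 0.
- tape_roll: Bystander: roll of masking tape lying flat, 100 mm diameter, 25 mm high. Origin at the centre of its underside.
- screwdriver: Bystander: black-handled screwdriver lying, 200 mm long along its x, 26 mm thick. Origin under its middle, on the bench.
- spray_can: Bystander: standing can, 66 mm diameter, 190 mm high. Origin at the centre of its underside.
- wrench: Bystander: steel spanner lying flat, 180 mm long along its x, 8 mm thick. Origin under its middle.
- sanding_block: Bystander: rubber sanding block, 115 x 66 x 34 mm. Origin at the centre of its underside.
- washer: Bystander: big flat steel washer, 50 mm outside, 18 mm hole, 5 mm thick. Origin at the centre of its underside.
- compound_jar: Bystander: jar of polishing compound, 72 mm diameter, 65 mm high. Origin at the centre of its underside.
- mug: Bystander: white mug, 80 mm diameter, 95 mm high. Origin at the centre of its underside.
There are look-alikes about, which are no part of the job. Leave any orange look-alike of the dock alone. Leave any red look-alike of the zero_plate alone.

How it is judged:
On the way:
1. gauge in the gripper, stood upright on the zero disc with the probe foot lightly pressed (horizontal distance between probe_tip and zero_plate below 0.02 m and angle between gauge's own z axis and vertical below 0.14 rad and contact force between gauge and zero_plate between 1 and 8 N and value of joint probe between 0.001 and 0.009 m and contact force between the fingers and gauge above 2 N), for 0.5 s.
At the end, for the whole second after the job is handed in: After the zero check: gauge held still in the gripper, foot within 8 mm of the ring's centre, axis within 8 deg of the panel's normal, pressing 1 to 8 N with the foot 1 to 9 mm in, clear of its stand and the disc; spot within 6 mm, disc and bystanders within 30 mm of their starting places (distance between probe_tip and spot below 0.008 m and angle between the z axis of gauge and the z axis of spot, either way round below 0.14 rad and contact force between gauge and stand between 1 and 8 N and value of joint probe between 0.001 and 0.009 m and contact force between the fingers and gauge above 2 N and linear speed of gauge below 0.01 m/s and contact force between gauge and dock below 0.1 N and contact force between gauge and zero_plate below 0.1 N and distance of spot from where it was at the start of the episode below 0.006 m and distance of each of zero_plate, tape_roll, screwdriver, spray_can, wrench, sanding_block, washer, compound_jar, mug from where it was at the start of the episode below 0.03 m); the arm keeps its last pose, push and grip.
It fails at once if the gauge is pressed hard, over 20 N, on the panel or the zero disc (contact force between gauge and stand above 20 N or contact force between gauge and zero_plate above 20 N).
It fails at once if the gauge touches the paint more than 20 mm from the ring's centre (contact force between gauge and stand above 0.5 N and distance between probe_tip and spot above 0.02 m).
It fails at once if the panel is shifted or re-tilted (the spot moves over 6 mm) (distance of spot from where it was at the start of the episode above 0.006 m).
It fails at once if the zero disc or a bystander is pushed more than 30 mm from its place (distance of any of zero_plate, tape_roll, screwdriver, spray_can, wrench, sanding_block, washer, compound_jar, mug from where it was at the start of the episode above 0.03 m).
It also fails if it takes over 48 s, if anything falls off the work surface, if the arm or the gripper's body presses on something with over 40 N, if the wrist force passes 120 N, or if a joint passes its speed limit or range.

## Working session

There is one attempt and no reset: what is moved stays moved. The work goes in short steps, Python scripts to look and compute and a shell command to move; the robot and the scene stay as the last step left them, time stands still between calls to the robot, and variables do not carry over. Pictures are saved under pics/ and viewed, about 8 in all and at most 12, crops included, and the job is handed in when it is done.

```bash
mkdir -p pics; ls; cat > h.py <<'E'
import numpy as np, cv2, json
from plant import get_state, read_camera
from scipy.spatial.transform import Rotation as R
def grab(name):
    s=get_state(); c=read_camera(name); h,w=c["img"].shape[:2]
    if name=="wrist":
        T=np.eye(4);T[:3,:3]=R.from_quat(s["tcp_rot"]).as_matrix();T[:3,3]=s["eef_pos"];c["T"]=T@np.array(c["T_tool_cam"])
    c["T"]=np.array(c["T"]); c["f"]=h/2/np.tan(np.radians(c["fov_y"])/2); return c
def save(c,fn): cv2.imwrite("pics/"+fn,c["img"][:,:,::-1])
def ray(c,u,v):
    d=c["T"][:3,:3]@np.array([(u-c["cx"])/c["f"],(v-c["cy"])/c["f"],1]); return c["T"][:3,3],d/np.linalg.norm(d)
def onz(c,u,v,z):
    o,d=ray(c,u,v); return o+d*(z-o[2])/d[2]
def tri(rays):
    A=0;b=0
    for o,d in rays:
        P=np.eye(3)-np.outer(d,d);A=A+P;b=b+P@o
    p=np.linalg.solve(A,b); return p,[np.linalg.norm((np.eye(3)-np.outer(d,d))@(p-o)) for o,d in rays]
def proj(c,p):
    q=np.linalg.inv(c["T"])@np.append(p,1); return c["cx"]+c["f"]*q[0]/q[2],c["cy"]+c["f"]*q[1]/q[2]
E
python3 - <<'E'
from h import *
a=grab("scene");b=grab("side")
for n,c in(("scene",a),("side",b)): save(c,n+"0.png");print(n,c["fov_y"],c["cx"],c["cy"],c["T"].round(3).tolist(),[k for k in c])
w=grab("wrist");print(w["fov_y"],np.array(w["T_tool_cam"]).round(3).tolist());print(get_state());save(w,"w0.png")
E
```

```text
pics
scene 46.94217731393156 275.05530119345116 205.74466808132442 [[0.896, 0.331, -0.296, 0.856], [0.444, -0.675, 0.59, -0.699], [-0.004, -0.66, -0.751, 0.949], [0.0, 0.0, 0.0, 1.0]] ['img', 'fov_y', 'cx', 'cy', 'T', 'f']
side 48.611217477297025 288.5082530288271 202.260992709643 [[0.984, -0.105, 0.146, 0.365], [-0.18, -0.612, 0.77, -0.857], [0.008, -0.784, -0.621, 0.762], [0.0, 0.0, 0.0, 1.0]] ['img', 'fov_y', 'cx', 'cy', 'T', 'f']
66.24194607538884 [[1.0, 0.001, 0.001, 0.001], [-0.001, -0.287, 0.958, -0.132], [0.001, -0.958, -0.287, 0.073], [0.0, 0.0, 0.0, 1.0]]
{'time': 0.15, 'qpos': array([-1.42699664e+00,  2.86972246e-01,  1.57784560e+00,  4.47316570e-06,
        1.27859075e+00, -1.50001246e-01]), 'dq': array([ 6.10700891e-04, -2.17478898e-03, -3.40298948e-03, -1.35552026e-03,
        8.59059797e-05, -4.38520113e-04]), 'joint_efforts': array([ 1.03714079e-03, -4.06604004e+01, -2.93139017e+01, -1.13171573e-04,
        4.00143937e-03, -1.35502967e-05]), 'eef_pos': array([ 0.19543231, -0.645577  ,  0.24125555]), 'tcp_rot': array([-0.56734414,  0.42188011, -0.4209771 ,  0.56825706]), 'contact_force': array([-0.29147901, -0.31670698,  0.23109349]), 'wrist_torque': array([-0.08185687,  0.02408281, -0.04089659]), 'opening': 1.003488638437933}
```

View pics/scene0.png

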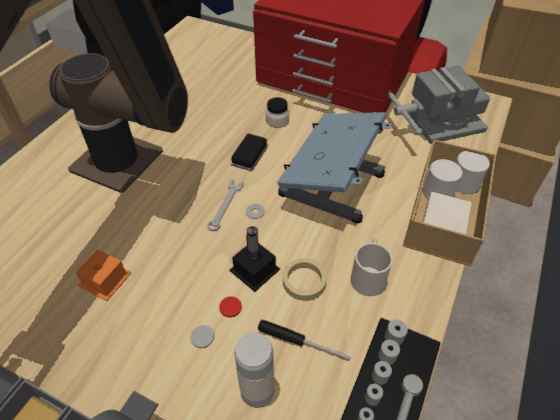

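View pics/side0.png

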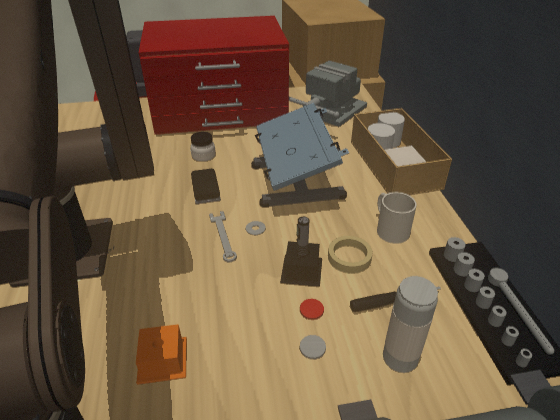

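The scene picture shows the gauge at (252,243) in the black dock (255,265), with the orange decoy at (103,275). The bare disc is at (202,336), the red decoy at (231,306) and the washer with a hole at (255,211). The ring on the panel is at (319,156). In the side view the disc is at (313,347), the gauge at (303,235) and the ring at (291,152). I choose the black dock and the plain grey disc without a hole, and check both in one close crop.

```bash
python3 - <<'E'
from h import *
a=cv2.imread("pics/scene0.png");b=cv2.imread("pics/side0.png")
def cr(i,u,v,w,h,k): return cv2.resize(i[v:v+h,u:u+w],(w*k,h*k),interpolation=cv2.INTER_CUBIC)
# rows: gauge+dock ; panel ; disc
t=[cr(a,215,220,80,70,4),cr(b,270,212,80,70,4)]
p=[cr(a,275,105,120,90,3),cr(b,250,100,120,90,3)]
m=np.zeros((280+270,720,3),np.uint8)
m[:280,:320]=t[0];m[:280,320:640]=t[1];m[280:,:360]=p[0];m[280:,360:720]=p[1]
cv2.imwrite("pics/m0.png",m)
g=lambda i:cv2.cvtColor(i,cv2.COLOR_BGR2HSV)
for n,i,(u,v) in(("a",a,(202,336)),("b",b,(313,347))):
    h=g(i);print(n,h[v,u],h[v+15,u+15],h[v,u-15])
E
```

```text
a [ 26  12 155] [ 20  79 204] [ 19  84 204]
b [ 21  31 141] [ 19 105 184] [ 19 103 185]
```

View pics/m0.png

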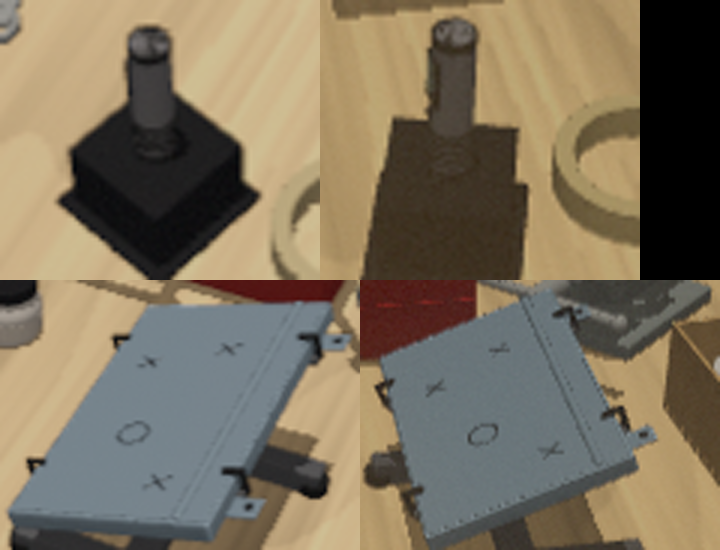

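The crops confirm the gauge in the black dock and the ring, plus three crosses, on the panel. Next I triangulate.

```bash
python3 - <<'E'
from h import *
a=grab("scene");b=grab("side")
def disc(c,u,v):
    h=cv2.cvtColor(c["img"],cv2.COLOR_RGB2HSV); m=(h[:,:,1]<60).astype(np.uint8)
    n,l,s,ce=cv2.connectedComponentsWithStats(m); k=l[v,u]; print("disc",s[k],ce[k]); return ce[k]
da=disc(a,202,336);db=disc(b,313,347)
P={"gtop":((252.5,230.5),(304,220.5)),"ring":((319.3,156),(291,151.3)),"cA":((325,132.3),(275,136)),"cB":((351.3,128),(296.3,123.3)),"cC":((327.3,172.3),(313.7,156.7)),"disc":(da,db)}
X={}
for n,(p,q) in P.items():
    X[n],r=tri([ray(a,*p),ray(b,*q)]);print(n,X[n].round(4),np.round(r,4))
print("disc z4",onz(a,*da,.006),onz(b,*db,.006));print("gtop z.15",onz(a,252.5,230.5,.15),onz(b,304,220.5,.15))
Q=np.array([X[k] for k in("ring","cA","cB","cC")]);c=Q.mean(0);U,S,V=np.linalg.svd(Q-c);n=V[2]*np.sign(V[2][2]);print("n",n,S,"tilt",np.arccos(n[2]),"yaw",np.arctan2(-n[1],-n[0]))
E
```

```text
disc [190 325  24  23 429] [201.81585082 336.05128205]
disc [300 335  26  24 474] [312.36708861 346.27004219]
gtop [ 0.5295 -0.1535  0.1452] [0.0022 0.0022]
ring [0.5585 0.1436 0.1238] [0.0019 0.0019]
cA [0.5328 0.2452 0.1133] [0.0023 0.0023]
cB [0.5961 0.2662 0.1354] [0.0022 0.0022]
cC [0.6037 0.0821 0.1414] [0.0018 0.0018]
disc [ 0.5084 -0.3527  0.0024] [0.0017 0.0017]
disc z4 [ 0.50874619 -0.3524149   0.006     ] [ 0.50832272 -0.35694606  0.006     ]
gtop z.15 [ 0.52993878 -0.15431642  0.15      ] [ 0.52885547 -0.16189072  0.15      ]
n [-0.3366436   0.01580025  0.94149957] [0.15205056 0.05620926 0.0003276 ] tilt 0.34374375017040404 yaw -0.04690022454691564
```

```bash
cat >> h.py <<'E'
def to(p,axes=None):
    s=get_state();Rt=R.from_quat(s["tcp_rot"]).as_matrix();d=np.array(p)-s["eef_pos"]
    print("tcp",np.round(s["eef_pos"],4),"shift mm (tool)",(Rt.T@d*1e3).round(1))
    if axes is not None:
        print("turn(tool)",R.from_matrix(Rt.T@axes).as_rotvec().round(4))
    print("ax cols",Rt.round(3).tolist(),"q",np.round(s["qpos"],2),"F",np.round(s["contact_force"],2),"open",round(s["opening"],3),"t",s["time"])
E
python3 - <<'E'
from h import *
to([.53,-.157,.241]); 
w=grab("wrist");print("cam",w["T"].round(3).tolist())
a=grab("scene");b=grab("side")
print("can top",onz(a,254,347,.19),onz(b,417,291,.19)); print("can base",onz(a,257,390,.0),onz(b,403,355,0))
E
```

```text
tcp [ 0.1955 -0.6458  0.2416] shift mm (tool) [-370.9    1.1  461.8]
ax cols [[0.29, -0.0, 0.957], [-0.957, 0.001, 0.29], [-0.001, -1.0, 0.0]] q [-1.43  0.29  1.58 -0.    1.28 -0.15] F [-0.43  0.37  0.71] open 0.999 t 0.25
cam [[0.291, -0.917, -0.274, 0.265], [-0.957, -0.279, -0.083, -0.625], [-0.0, 0.287, -0.958, 0.373], [0.0, 0.0, 0.0, 1.0]]
can top [ 0.66492349 -0.398201    0.19      ] [ 0.66097826 -0.40782974  0.19      ]
can base [ 0.66417486 -0.39921304  0.        ] [ 0.67232724 -0.40094659  0.        ]
```

```bash
python3 -m inch '[{"x":-17,"z":35},{"x":-17,"z":35},{"x":-17,"z":35},{"x":-17,"z":35},{"x":-17,"z":35}]' | tail -c 300; python3 -m inch '[{"x":-17,"z":35},{"x":-17,"z":35},{"x":-17,"z":35},{"x":-17,"z":35},{"x":-17,"z":35}]' | tail -c 300;python3 -m inch '[{"ay":0.1},{"ay":0.1},{"ay":0.094},{"x":0}]' | tail -c 400
python3 - <<'E'
from h import *
to([.53,-.157,.241],np.array([[0,0,1],[-1,0,0],[0,-1,0.]]))
w=grab("wrist");save(w,"w1.png");print(proj(w,[.5085,-.354,.008]))
h=cv2.cvtColor(w["img"],cv2.COLOR_RGB2HSV);m=((h[:,:,1]<45)&(h[:,:,2]>90)).astype(np.uint8)
n,l,s,ce=cv2.connectedComponentsWithStats(m)
for k in range(1,n):
    if s[k][4]>400: print(s[k],ce[k],onz(w,*ce[k],.008))
E
```

```text
tcp [ 0.1955 -0.646   0.2422] shift mm (tool) [-371.1    1.3  461.8]
turn(tool) [ 0.      0.2938 -0.0003]
ax cols [[0.29, -0.0, 0.957], [-0.957, 0.0, 0.29], [-0.0, -1.0, -0.0]] q [-1.43  0.29  1.58 -0.    1.28 -0.15] F [ 0.09 -0.17 -0.02] open 0.998 t 0.4
(np.float64(44.668936766377016), np.float64(-290.9980914703848))
[254   0 174 130 854] [302.6030445   69.70374707] [ 0.31199852 -0.63831658  0.008     ]
[ 294  116  103  100 5765] [346.50754553 165.97432784] [ 0.2297607  -0.71805126  0.008     ]
[509 270  51  53 857] [537.02450408 297.86814469] [ 0.14002228 -1.01440436  0.008     ]validation failed for argument at $[0]...
validation failed for argument at $[0]...
validation failed for argument at $[0]...
```

View pics/w1.png

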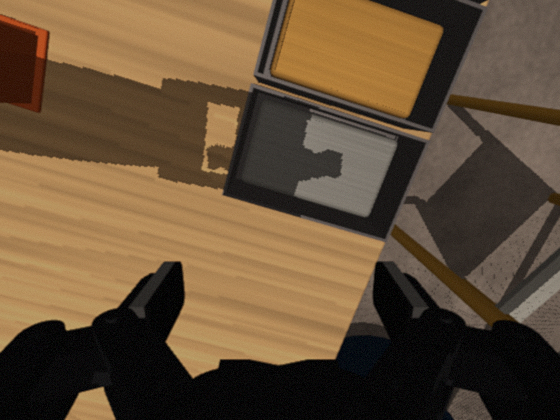

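The move was refused because every row needs all its fields. The picture shows only the bench and trays; the arm has not moved.

```bash
python3 -m inch '[{"ax":0,"ay":0,"az":0,"x":-17,"y":0,"z":35,"hand":-1},{"ax":0,"ay":0,"az":0,"x":-17,"y":0,"z":35,"hand":-1},{"ax":0,"ay":0,"az":0,"x":-17,"y":0,"z":35,"hand":-1},{"ax":0,"ay":0,"az":0,"x":-17,"y":0,"z":35,"hand":-1},{"ax":0,"ay":0,"az":0,"x":-17,"y":0,"z":35,"hand":-1}]' && python3 -m inch '[{"ax":0,"ay":0,"az":0,"x":-17,"y":0,"z":35,"hand":-1},{"ax":0,"ay":0,"az":0,"x":-17,"y":0,"z":35,"hand":-1},{"ax":0,"ay":0,"az":0,"x":-17,"y":0,"z":35,"hand":-1},{"ax":0,"ay":0,"az":0,"x":-17,"y":0,"z":35,"hand":-1},{"ax":0,"ay":0,"az":0,"x":-17,"y":0,"z":35,"hand":-1}]' && python3 -m inch '[{"ax":0,"ay":0.1,"az":0,"x":0,"y":0,"z":0,"hand":-1},{"ax":0,"ay":0.1,"az":0,"x":0,"y":0,"z":0,"hand":-1},{"ax":0,"ay":0.094,"az":0,"x":0,"y":0,"z":0,"hand":-1},{"ax":0,"ay":0,"az":0,"x":0,"y":0,"z":0,"hand":-1}]' 
python3 - <<'E'
from h import *
to([.53,-.157,.241],np.array([[0,0,1],[-1,0,0],[0,-1,0.]]))
w=grab("wrist");save(w,"w2.png");print(proj(w,[.5085,-.354,.008]))
h=cv2.cvtColor(w["img"],cv2.COLOR_RGB2HSV);m=((h[:,:,1]<45)&(h[:,:,2]>90)).astype(np.uint8)
n,l,s,ce=cv2.connectedComponentsWithStats(m)
for k in range(1,n):
    if s[k][4]>400: print(s[k],ce[k],onz(w,*ce[k],.008))
E
```

```text
time: 0.87
eef_pos: [0.3394, -0.5128, 0.2425]
tcp_rot: [0.568, -0.421, 0.422, -0.568]
contact_force: [0.1, -0.6, -0.8]
opening: 0.998
time: 1.28
eef_pos: [0.4825, -0.3805, 0.2427]
tcp_rot: [0.568, -0.421, 0.422, -0.568]
contact_force: [1.3, -1.0, -0.2]
opening: 1.0
time: 1.62
eef_pos: [0.4816, -0.3816, 0.2424]
tcp_rot: [0.5, -0.5, 0.5, -0.5]
contact_force: [0.4, 0.6, 1.0]
opening: 1.002
tcp [ 0.4816 -0.3816  0.2424] shift mm (tool) [-224.6    1.4   48.2]
turn(tool) [-0.0001 -0.0009  0.0001]
ax cols [[-0.001, 0.0, 1.0], [-1.0, -0.0, -0.001], [0.0, -1.0, 0.0]] q [-0.83  0.15  1.73 -0.    1.26  0.74] F [0.42 0.63 1.03] open 1.002 t 1.6167
(np.float64(252.91787992990092), np.float64(152.96512488859236))
```

```bash
cat > d.py <<'E'
from h import *
def disc(w,exp,z=.008):
    u,v=map(int,proj(w,exp));h=cv2.cvtColor(w["img"],cv2.COLOR_RGB2HSV)
    m=(h[:,:,1]<65).astype(np.uint8); n,l,s,ce=cv2.connectedComponentsWithStats(m)
    for k in range(1,n):
        if s[k][4]>800: print(s[k],ce[k].round(1),onz(w,*ce[k],z).round(4))
    print("hsv",h[v,u],h[max(v-45,0),u])
if __name__=="__main__":
    w=grab("wrist");disc(w,[.5085,-.354,.008])
E
python3 d.py
```

```text
[ 461    0   99  105 7862] [515.7  55. ] [ 0.6105 -0.6296  0.008 ]
[  438   117   122   216 15790] [506.4 207.7] [ 0.4445 -0.6542  0.008 ]
[  0 119  41  47 826] [ 17.9 142.4] [ 0.5191 -0.0914  0.008 ]
[ 232  131   43   43 1429] [253.  152.1] [ 0.5092 -0.3543  0.008 ]
[122 262  53  61 902] [148.3 291.6] [ 0.3303 -0.2161  0.008 ]
[377 262  54  64 920] [407.3 292.3] [ 0.3301 -0.5498  0.008 ]
[ 443  382   50   38 1014] [465.7 404.8] [ 0.1447 -0.6568  0.008 ]
hsv [26 41 44] [ 14 137  78]
```

View pics/w2.png

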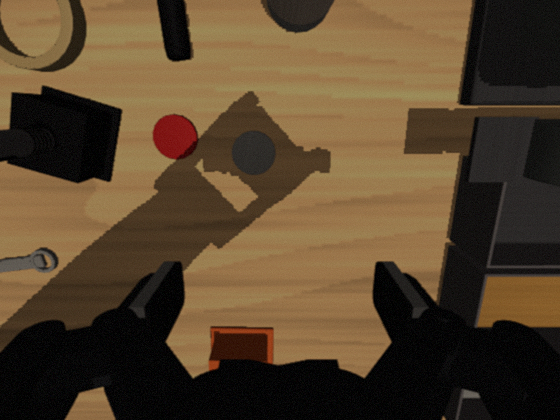

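Picture: the disc is at (253,152) in the gripper's shadow and the red decoy at (175,137). The wrist view puts the disc at (0.509, -0.354), which agrees with the fixed cameras. Next I move over the gauge.

```bash
python3 -m inch '[{"ax":0,"ay":0,"az":0,"x":-40,"y":0,"z":6,"hand":-1},{"ax":0,"ay":0,"az":0,"x":-40,"y":0,"z":6,"hand":-1},{"ax":0,"ay":0,"az":0,"x":-40,"y":0,"z":6,"hand":-1},{"ax":0,"ay":0,"az":0,"x":-40,"y":0,"z":6,"hand":-1},{"ax":0,"ay":0,"az":0,"x":-40,"y":0,"z":6,"hand":-1}]' >/dev/null&& python3 -m inch '[{"ax":0,"ay":0,"az":0,"x":-24,"y":0,"z":0,"hand":-1},{"ax":0,"ay":0,"az":0,"x":0,"y":0,"z":0,"hand":-1},{"ax":0,"ay":0,"az":0,"x":0,"y":0,"z":0,"hand":-1}]' 
python3 - <<'E'
from h import *
to([.5295,-.158,.102])
w=grab("wrist");save(w,"w3.png")
print("top",proj(w,[.5295,-.158,.15]),"shoulder",proj(w,[.5295,-.158,.055]),"ring",proj(w,[.5585,.1436,.127]))
E
```

```text
time: 2.38
eef_pos: [0.5113, -0.1571, 0.2426]
tcp_rot: [0.501, -0.499, 0.499, -0.501]
contact_force: [0.6, -0.4, -0.1]
opening: 1.002
tcp [ 0.5113 -0.1571  0.2426] shift mm (tool) [  0.8 140.6  18.1]
ax cols [[0.004, 0.0, 1.0], [-1.0, -0.001, 0.004], [0.001, -1.0, 0.0]] q [-0.49 -0.02  1.92 -0.    1.25  1.08] F [ 0.63 -0.36 -0.07] open 1.002 t 2.3833
top (np.float64(278.2779897807612), np.float64(190.40088956702368)) shoulder (np.float64(278.10585534254807), np.float64(167.76692111351463)) ring (np.float64(-120.59555300078404), np.float64(144.18052330565263))
```

View pics/w3.png

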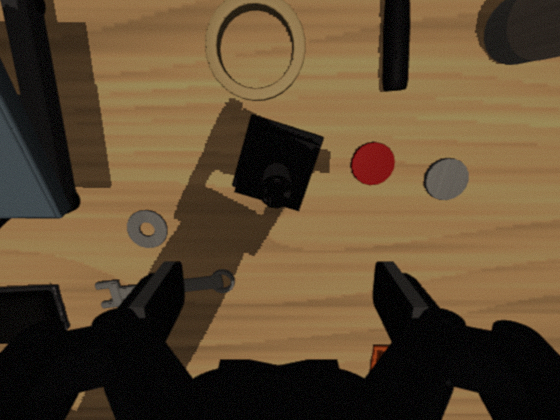

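Picture: the gauge top is at (276,193) against a predicted (278,190), so the grasp point is about (0.528, -0.157). The disc is visible at (446,179). I descend and grip.

```bash
python3 -m inch '[{"ax":0,"ay":0,"az":0,"x":0,"y":10,"z":17,"hand":-1},{"ax":0,"ay":0,"az":0,"x":0,"y":35,"z":0,"hand":-1},{"ax":0,"ay":0,"az":0,"x":0,"y":35,"z":0,"hand":-1},{"ax":0,"ay":0,"az":0,"x":0,"y":35,"z":0,"hand":-1},{"ax":0,"ay":0,"az":0,"x":0,"y":25,"z":0,"hand":-1}]'&& python3 -m inch '[{"ax":0,"ay":0,"az":0,"x":0,"y":0,"z":0,"hand":1},{"ax":0,"ay":0,"az":0,"x":0,"y":0,"z":0,"hand":1},{"ax":0,"ay":0,"az":0,"x":0,"y":0,"z":0,"hand":1},{"ax":0,"ay":0,"az":0,"x":0,"y":0,"z":0,"hand":1},{"ax":0,"ay":0,"az":0,"x":0,"y":0,"z":0,"hand":1}]' 40 && python3 -m inch '[{"ax":0,"ay":0,"az":0,"x":0,"y":0,"z":0,"hand":1},{"ax":0,"ay":0,"az":0,"x":0,"y":0,"z":0,"hand":1},{"ax":0,"ay":0,"az":0,"x":0,"y":0,"z":0,"hand":1},{"ax":0,"ay":0,"az":0,"x":0,"y":0,"z":0,"hand":1}]'
```

```text
time: 2.85
eef_pos: [0.5269, -0.1592, 0.0991]
tcp_rot: [-0.5, 0.501, -0.499, 0.499]
contact_force: [-0.6, -0.3, -0.4]
opening: 1.0
time: 3.27
eef_pos: [0.5299, -0.159, 0.105]
tcp_rot: [0.499, -0.499, 0.502, -0.5]
contact_force: [-0.0, -0.8, 1.7]
opening: 0.299
time: 3.6
eef_pos: [0.5297, -0.1576, 0.1043]
tcp_rot: [0.499, -0.499, 0.501, -0.501]
contact_force: [0.1, 5.1, 5.6]
opening: 0.271
```

```bash
python3 -m inch '[{"ax":0,"ay":0,"az":0,"x":0,"y":-8,"z":0,"hand":1},{"ax":0,"ay":0,"az":0,"x":0,"y":-16,"z":0,"hand":1},{"ax":0,"ay":0,"az":0,"x":0,"y":-24,"z":0,"hand":1},{"ax":0,"ay":0,"az":0,"x":0,"y":-32,"z":0,"hand":1},{"ax":0,"ay":0,"az":0,"x":0,"y":-20,"z":0,"hand":1}]'&& python3 -m inch '[{"ax":0,"ay":0,"az":0,"x":20,"y":0,"z":-4,"hand":1},{"ax":0,"ay":0,"az":0,"x":35,"y":0,"z":-4,"hand":1},{"ax":0,"ay":0,"az":0,"x":40,"y":0,"z":-4,"hand":1},{"ax":0,"ay":0,"az":0,"x":40,"y":0,"z":-4,"hand":1},{"ax":0,"ay":0,"az":0,"x":40,"y":0,"z":-4,"hand":1}]' && python3 -m inch '[{"ax":0,"ay":0,"az":0,"x":20,"y":0,"z":0,"hand":1},{"ax":0,"ay":0,"az":0,"x":0,"y":0,"z":0,"hand":1},{"ax":0,"ay":0,"az":0,"x":0,"y":0,"z":0,"hand":1},{"ax":0,"ay":0,"az":0,"x":0,"y":0,"z":0,"hand":1}]'
python3 - <<'E'
from h import *
to([.509,-.3543,.1093])
o=[]
for n in("scene","side","wrist"):
    c=grab(n);s=get_state();u,v=map(int,proj(c,s["eef_pos"]-[0,0,.06]));print(n,u,v,"tip",proj(c,s["eef_pos"]-[0,0,.0933]))
    u=min(max(u,60),500);v=min(max(v,70),350)
    o.append(cv2.resize(c["img"][v-70:v+70,u-60:u+60],(264,308),interpolation=cv2.INTER_CUBIC));print("crop org",u-60,v-70)
cv2.imwrite("pics/g1.png",np.hstack(o)[:,:,::-1])
E
```

```text
time: 4.02
eef_pos: [0.5286, -0.1589, 0.2052]
tcp_rot: [0.501, -0.499, 0.501, -0.5]
contact_force: [1.3, -0.5, 0.1]
opening: 0.272
time: 4.43
eef_pos: [0.5073, -0.3349, 0.2026]
tcp_rot: [0.501, -0.5, 0.5, -0.499]
contact_force: [1.3, -0.3, -1.6]
opening: 0.271
time: 4.77
eef_pos: [0.5078, -0.3524, 0.202]
tcp_rot: [-0.5, 0.5, -0.5, 0.5]
contact_force: [-0.4, 0.2, -0.7]
opening: 0.265
tcp [ 0.5078 -0.3524  0.202 ] shift mm (tool) [ 1.9 92.6  1.3]
ax cols [[0.0, -0.001, 1.0], [-1.0, 0.001, 0.0], [-0.001, -1.0, -0.001]] q [-0.77  0.2   1.76 -0.    1.19  0.8 ] F [-0.38  0.16 -0.69] open 0.265 t 4.7667
scene 193 302 tip (np.float64(195.41078053101413), np.float64(311.5016570191373))
crop org 133 232
side 314 296 tip (np.float64(314.034465409242), np.float64(309.05069991605154))
crop org 254 226
wrist 276 230 tip (np.float64(276.99213427543503), np.float64(213.9417055660344))
crop org 216 160
```

View pics/g1.png

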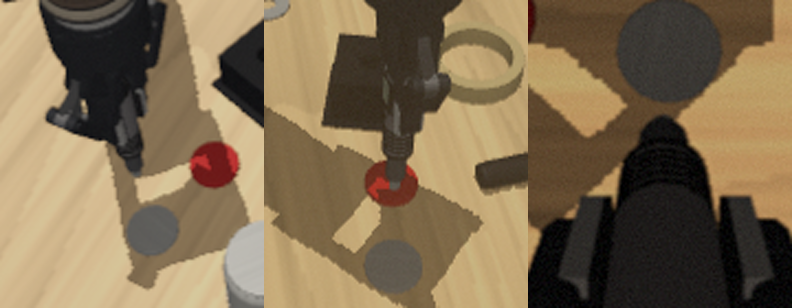

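The tip shows where predicted in all three views, and the gauge is upright. I descend slowly.

```bash
python3 -m inch '[{"ax":0,"ay":0,"az":0,"x":2,"y":25,"z":1,"hand":1},{"ax":0,"ay":0,"az":0,"x":0,"y":30,"z":0,"hand":1},{"ax":0,"ay":0,"az":0,"x":0,"y":25,"z":0,"hand":1},{"ax":0,"ay":0,"az":0,"x":0,"y":10,"z":0,"hand":1},{"ax":0,"ay":0,"az":0,"x":0,"y":0,"z":0,"hand":1}]'&& python3 -m inch '[{"ax":0,"ay":0,"az":0,"x":0,"y":0,"z":0,"hand":1},{"ax":0,"ay":0,"az":0,"x":0,"y":0,"z":0,"hand":1}]' && python3 -m inch '[{"ax":0,"ay":0,"az":0,"x":0,"y":3,"z":0,"hand":1},{"ax":0,"ay":0,"az":0,"x":0,"y":2,"z":0,"hand":1},{"ax":0,"ay":0,"az":0,"x":0,"y":0,"z":0,"hand":1},{"ax":0,"ay":0,"az":0,"x":0,"y":0,"z":0,"hand":1}]'
python3 - <<'E'
from h import *
for i in range(4):
    grab("side"); s=get_state(); print(s["eef_pos"].round(4),s["contact_force"].round(2),s["joint_efforts"].round(2))
E
```

```text
time: 5.33
eef_pos: [0.5078, -0.3524, 0.1088]
tcp_rot: [-0.5, 0.502, -0.497, 0.5]
contact_force: [-0.9, -0.4, -2.1]
opening: 0.268
time: 5.5
eef_pos: [0.5105, -0.3556, 0.1146]
tcp_rot: [0.5, -0.499, 0.501, -0.5]
contact_force: [0.1, -0.5, -0.4]
opening: 0.267
time: 5.83
eef_pos: [0.5094, -0.3551, 0.1077]
tcp_rot: [0.5, -0.5, 0.5, -0.5]
contact_force: [-0.1, -0.3, -1.1]
opening: 0.267
[ 0.5094 -0.3551  0.1077] [ 0.25  0.27 -2.05] [ 2.000e-02 -3.862e+01 -2.628e+01 -0.000e+00  0.000e+00  0.000e+00]
[ 0.5093 -0.3551  0.1076] [-0.68 -0.13 -1.71] [ 1.000e-02 -3.862e+01 -2.628e+01 -0.000e+00  0.000e+00  0.000e+00]
[ 0.5093 -0.3551  0.1076] [-0.01  0.02 -0.39] [ 1.000e-02 -3.863e+01 -2.628e+01 -0.000e+00  0.000e+00  0.000e+00]
[ 0.5093 -0.3551  0.1075] [ 0.08 -0.46 -0.7 ] [  0.   -38.64 -26.29  -0.     0.     0.  ]
```

```bash
cat > f.py <<'E'
from h import *
L=[]
for i in range(5):
    grab("side"); s=get_state(); L.append(np.r_[s["eef_pos"],s["contact_force"],s["joint_efforts"][1:3]])
print(np.mean(L,0).round(4),s["time"])
E
python3 -m inch '[{"ax":0,"ay":0,"az":0,"x":0,"y":3,"z":0,"hand":1},{"ax":0,"ay":0,"az":0,"x":0,"y":3,"z":0,"hand":1},{"ax":0,"ay":0,"az":0,"x":0,"y":2,"z":0,"hand":1},{"ax":0,"ay":0,"az":0,"x":0,"y":0,"z":0,"hand":1},{"ax":0,"ay":0,"az":0,"x":0,"y":0,"z":0,"hand":1}]' >/dev/null; python3 f.py;  python3 -m inch '[{"ax":0,"ay":0,"az":0,"x":0,"y":1,"z":0,"hand":1},{"ax":0,"ay":0,"az":0,"x":0,"y":1,"z":0,"hand":1},{"ax":0,"ay":0,"az":0,"x":0,"y":0.5,"z":0,"hand":1},{"ax":0,"ay":0,"az":0,"x":0,"y":0,"z":0,"hand":1},{"ax":0,"ay":0,"az":0,"x":0,"y":0,"z":0,"hand":1}]' >/dev/null; python3 f.py
```

```text
[  0.5094  -0.3551   0.0996   0.1738  -0.227    0.9749 -37.5976 -25.1413] 6.7
[  0.5094  -0.3551   0.097    0.1687  -0.1659   1.8075 -37.039  -24.5308] 7.3667
```

Net foot force is about 2.8 N, so the foot is about 4.5 mm in. I hold for 1 s, then lift and head towards the panel.

```bash
for i in 1 2; do :; done; python3 -m inch '[{"ax":0,"ay":0,"az":0,"x":0,"y":0,"z":0,"hand":1},{"ax":0,"ay":0,"az":0,"x":0,"y":0,"z":0,"hand":1},{"ax":0,"ay":0,"az":0,"x":0,"y":0,"z":0,"hand":1},{"ax":0,"ay":0,"az":0,"x":0,"y":0,"z":0,"hand":1},{"ax":0,"ay":0,"az":0,"x":0,"y":0,"z":0,"hand":1}]' >/dev/null; python3 -m inch '[{"ax":0,"ay":0,"az":0,"x":0,"y":0,"z":0,"hand":1},{"ax":0,"ay":0,"az":0,"x":0,"y":0,"z":0,"hand":1},{"ax":0,"ay":0,"az":0,"x":0,"y":0,"z":0,"hand":1},{"ax":0,"ay":0,"az":0,"x":0,"y":0,"z":0,"hand":1},{"ax":0,"ay":0,"az":0,"x":0,"y":0,"z":0,"hand":1}]' ; python3 -m inch '[{"ax":0,"ay":0,"az":0,"x":0,"y":-15,"z":0,"hand":1},{"ax":0,"ay":0,"az":0,"x":0,"y":-40,"z":0,"hand":1},{"ax":0,"ay":0,"az":0,"x":0,"y":-40,"z":0,"hand":1},{"ax":0,"ay":0,"az":0,"x":0,"y":-40,"z":0,"hand":1},{"ax":0,"ay":0,"az":0,"x":0,"y":-35,"z":0,"hand":1}]' 
python3 -m inch '[{"ax":0,"ay":0,"az":0,"x":-40,"y":-5,"z":-5,"hand":1},{"ax":0,"ay":0,"az":0,"x":-40,"y":-5,"z":-5,"hand":1},{"ax":0,"ay":0,"az":0,"x":-40,"y":-5,"z":-5,"hand":1},{"ax":0,"ay":0,"az":0,"x":-40,"y":-5,"z":-5,"hand":1},{"ax":0,"ay":0,"az":0,"x":-40,"y":-5,"z":-5,"hand":1}]' 
python3 -m inch '[{"ax":0,"ay":0,"az":0,"x":-40,"y":0,"z":0,"hand":1},{"ax":0,"ay":0,"az":0,"x":-40,"y":0,"z":0,"hand":1},{"ax":0,"ay":0,"az":0,"x":-40,"y":0,"z":0,"hand":1},{"ax":0,"ay":0,"az":0,"x":-40,"y":0,"z":0,"hand":1},{"ax":0,"ay":0,"az":0,"x":-40,"y":0,"z":0,"hand":1}]' 
python3 -m inch '[{"ax":0,"ay":0,"az":0,"x":-40,"y":0,"z":0,"hand":1},{"ax":0,"ay":0,"az":0,"x":-20,"y":0,"z":0,"hand":1},{"ax":0,"ay":0,"az":0,"x":0,"y":0,"z":0,"hand":1},{"ax":0,"ay":0,"az":0,"x":0,"y":0,"z":0,"hand":1},{"ax":0,"ay":0,"az":0,"x":0,"y":0,"z":0,"hand":1}]'
python3 - <<'E'
from h import *
to([.5585,.1436,.127])
w=grab("wrist");save(w,"w4.png");s=get_state();np.savez("w4.npz",T=w["T"],f=w["f"],cx=w["cx"],cy=w["cy"])
for p in ([.5585,.1436,.1275],[.5328,.2452,.117],[.5961,.2662,.139],[.6037,.0821,.145]): print(np.round(proj(w,p),1))
E
```

```text
time: 8.2
eef_pos: [0.5093, -0.3551, 0.0969]
tcp_rot: [0.5, -0.5, 0.5, -0.5]
contact_force: [0.2, -0.6, 1.9]
opening: 0.27
time: 8.62
eef_pos: [0.5089, -0.3545, 0.2683]
tcp_rot: [-0.5, 0.5, -0.5, 0.5]
contact_force: [0.0, -0.1, -0.3]
opening: 0.271
time: 9.03
eef_pos: [0.483, -0.1529, 0.2907]
tcp_rot: [-0.5, 0.501, -0.499, 0.5]
contact_force: [0.2, 0.9, -0.7]
opening: 0.265
time: 9.45
eef_pos: [0.4831, 0.047, 0.2907]
tcp_rot: [-0.5, 0.501, -0.499, 0.499]
contact_force: [1.5, -0.2, -0.9]
opening: 0.27
time: 9.87
eef_pos: [0.4839, 0.1046, 0.291]
tcp_rot: [0.501, -0.5, 0.5, -0.499]
contact_force: [0.2, 0.1, -0.5]
opening: 0.272
tcp [0.4839 0.1046 0.291 ] shift mm (tool) [-39.1 163.8  74.9]
ax cols [[-0.0, -0.002, 1.0], [-1.0, -0.001, -0.0], [0.001, -1.0, -0.002]] q [ 0.01 -0.15  1.95 -0.    1.35  1.58] F [ 0.17  0.12 -0.5 ] open 0.272 t 9.8667
[232.6 108.1]
[125.8 136.9]
[76.9 59.1]
[305.8  47.7]
```

View pics/w4.png

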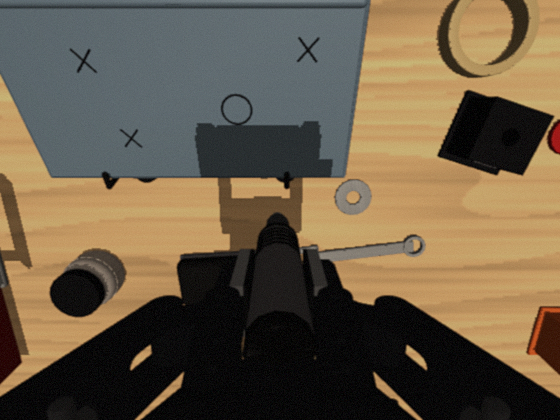

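Picture: the ring is at (236,109), the crosses are at (131,138), (84,61) and (308,49), and the gauge is at the bottom, clear of the panel. I fuse the three views.

```bash
python3 - <<'E'
from h import *
a=grab("scene");b=grab("side");z=np.load("w4.npz");w={k:z[k] for k in z.files}
P={"ring":((319.3,156),(291,151.3),(236.5,109)),"cA":((325,132.3),(275,136),(131,138)),"cB":((351.3,128),(296.3,123.3),(84,61)),"cC":((327.3,172.3),(313.7,156.7),(308,49.5))}
X=[]
for n,(p,q,r) in P.items():
    rs=[ray(a,*p),ray(b,*q),ray(w,*r)];rs=rs+[rs[2]]
    x,e=tri(rs);X.append(x);print(n,x.round(4),np.round(e,4))
Q=np.array(X);c=Q.mean(0);U,S,V=np.linalg.svd(Q-c);n=V[2]*np.sign(V[2][2]);t=np.arccos(n[2]);print("n",n.round(4),S,"tilt",t,"yaw",np.arctan2(-n[1],-n[0]),"spot z expect",.105+.03*np.cos(t)-.018*np.sin(t))
# panel lower edge yaw in wrist: corners (52,177),(345,177)
E
```

```text
ring [0.5582 0.1407 0.1258] [0.0023 0.0019 0.0005 0.0005]
cA [0.5323 0.2416 0.1155] [0.0028 0.0023 0.0007 0.0007]
cB [0.5955 0.2622 0.1374] [0.003  0.002  0.0008 0.0008]
cC [0.6033 0.0803 0.1426] [0.002  0.0018 0.0005 0.0005]
n [-0.3319  0.0127  0.9432] [1.50448896e-01 5.59834099e-02 1.06526756e-04] tilt 0.3385381928207868 yaw -0.03836553862958826 spot z expect 0.12731927956302092
```

```bash
python3 -m inch '[{"ax":0.1,"ay":0,"az":-0.004,"x":0,"y":0,"z":0,"hand":1},{"ax":0.12,"ay":0,"az":-0.004,"x":0,"y":0,"z":0,"hand":1},{"ax":0.118,"ay":0,"az":-0.004,"x":0,"y":0,"z":0,"hand":1},{"ax":0,"ay":0,"az":0,"x":0,"y":0,"z":0,"hand":1},{"ax":0,"ay":0,"az":0,"x":0,"y":0,"z":0,"hand":1}]' 
cat > t.py <<'E'
from h import *
import sys
n=np.array([-.332,.0127,.943]);n/=np.linalg.norm(n)
sp=np.array([.558,.1407,.1265])
def tgt(gap):
    z=np.array([1,0,0.]);y=-n;x=np.cross(y,z);x/=np.linalg.norm(x);z=np.cross(x,y)
    to(sp+n*(.0933+gap),np.c_[x,y,z])
    s=get_state();ya=R.from_quat(s["tcp_rot"]).as_matrix()[:,1];tip=s["eef_pos"]+ya*.0933
    print("tip",tip.round(4),"height over panel mm",1e3*n@(tip-sp),"lateral mm",1e3*((tip-sp)-n*(n@(tip-sp))))
if __name__=="__main__": tgt(float(sys.argv[1]))
E
python3 t.py .025
```

```text
time: 10.43
eef_pos: [0.4834, 0.1043, 0.2914]
tcp_rot: [0.412, -0.407, 0.58, -0.573]
contact_force: [-0.1, 1.1, -0.6]
opening: 0.273
tcp [0.4834 0.1043 0.2914] shift mm (tool) [-38.7  61.5  15.8]
turn(tool) [ 0.003  -0.0038 -0.0004]
ax cols [[-0.003, 0.329, 0.944], [-1.0, -0.012, 0.001], [0.012, -0.944, 0.329]] q [ 0.02 -0.34  2.13 -0.02  1.02  1.6 ] F [-0.06  1.1  -0.62] open 0.273 t 10.4333
tip [0.5141 0.1031 0.2033] height over panel mm 86.54012066917988 lateral mm [-15.17366961 -38.68361753  -4.82118385]
```

Orientation is right and reach is fine. I move to a 25 mm standoff over the ring and look.

```bash
python3 -m inch '[{"ax":0,"ay":0,"az":0,"x":-20,"y":0,"z":8,"hand":1},{"ax":0,"ay":0,"az":0,"x":-18.5,"y":10,"z":8,"hand":1},{"ax":0,"ay":0,"az":0,"x":0,"y":25,"z":0,"hand":1},{"ax":0,"ay":0,"az":0,"x":0,"y":20,"z":0,"hand":1},{"ax":0,"ay":0,"az":0,"x":0,"y":6,"z":0,"hand":1}]' ;python3 -m inch '[{"ax":0,"ay":0,"az":0,"x":0,"y":0,"z":0,"hand":1},{"ax":0,"ay":0,"az":0,"x":0,"y":0,"z":0,"hand":1},{"ax":0,"ay":0,"az":0,"x":0,"y":0,"z":0,"hand":1}]'>/dev/null
python3 t.py .025; python3 - <<'E'
from h import *
from t import sp,n
s=get_state();tip=s["eef_pos"]+R.from_quat(s["tcp_rot"]).as_matrix()[:,1]*.0933
o=[]
for nm in("scene","side","wrist"):
    c=grab(nm);u,v=proj(c,sp);print(nm,"spot",round(u,1),round(v,1),"tip",np.round(proj(c,tip),1))
    u=int(min(max(u,40),520));v=int(min(max(v,45),375))
    o.append(cv2.resize(c["img"][v-45:v+45,u-40:u+40],(264,297),interpolation=cv2.INTER_CUBIC));print("org",u-40,v-45)
    np.savez("c_"+nm+".npz",T=c["T"],f=c["f"],cx=c["cx"],cy=c["cy"])
cv2.imwrite("pics/r1.png",np.hstack(o)[:,:,::-1])
E
```

```text
time: 10.85
eef_pos: [0.5199, 0.1423, 0.2359]
tcp_rot: [0.414, -0.408, 0.579, -0.572]
contact_force: [-0.1, -0.8, -2.6]
opening: 0.268
tcp [0.5208 0.1426 0.2409] shift mm (tool) [ 0.3  2.  -2.9]
turn(tool) [-0.0015 -0.0033 -0.0009]
ax cols [[-0.003, 0.333, 0.943], [-1.0, -0.012, 0.001], [0.012, -0.943, 0.333]] q [ 0.1  -0.18  2.09 -0.06  0.89  1.7 ] F [ 0.33  0.17 -0.11] open 0.272 t 11.1
tip [0.5519 0.1415 0.1529] height over panel mm 26.977929586254184 lateral mm [2.82466155 0.41014574 0.98894887]
scene spot 318.8 156.6 tip [317.3 147.7]
org 278 111
side spot 290.6 150.4 tip [288.3 141.5]
org 250 105
wrist spot 278.0 207.3 tip [277.4 213.9]
org 237 162
```

View pics/r1.png

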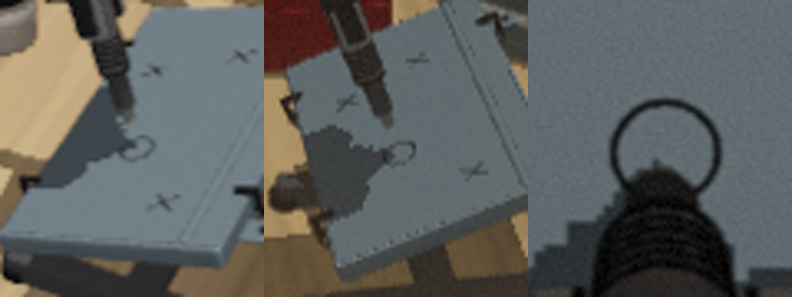

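Picture: the ring centre in the wrist view is at (279,208) against a predicted (278,207). The tip agrees within 1 px in all views, about 27 mm above the paint and 3 mm up-slope. I correct that and approach.

```bash
python3 -m inch '[{"ax":0,"ay":0,"az":0,"x":0.5,"y":8,"z":-2.8,"hand":1},{"ax":0,"ay":0,"az":0,"x":0,"y":8,"z":0,"hand":1},{"ax":0,"ay":0,"az":0,"x":0,"y":4,"z":0,"hand":1},{"ax":0,"ay":0,"az":0,"x":0,"y":0,"z":0,"hand":1},{"ax":0,"ay":0,"az":0,"x":0,"y":0,"z":0,"hand":1}]' >/dev/null; python3 f.py; python3 t.py -.004;  python3 -m inch '[{"ax":0,"ay":0,"az":0,"x":0,"y":2,"z":0,"hand":1},{"ax":0,"ay":0,"az":0,"x":0,"y":2,"z":0,"hand":1},{"ax":0,"ay":0,"az":0,"x":0,"y":2,"z":0,"hand":1},{"ax":0,"ay":0,"az":0,"x":0,"y":0,"z":0,"hand":1},{"ax":0,"ay":0,"az":0,"x":0,"y":0,"z":0,"hand":1}]' >/dev/null; python3 f.py; python3 t.py -.004
```

```text
[  0.5239   0.1421   0.2195  -0.5012   0.1063  -1.189  -23.3832 -29.4121] 11.9167
tcp [0.524  0.1421 0.2197] shift mm (tool) [0.2 9.9 1.2]
turn(tool) [-0.0001 -0.0026 -0.001 ]
ax cols [[-0.002, 0.332, 0.943], [-1.0, -0.012, 0.002], [0.012, -0.943, 0.332]] q [ 0.1  -0.15  2.11 -0.06  0.85  1.7 ] F [-0.86 -0.11 -0.67] open 0.27 t 11.9167
tip [0.555  0.141  0.1317] height over panel mm 5.9380354030278655 lateral mm [-1.0769729   0.26254858 -0.38270347]
[  0.5259   0.142    0.2139  -0.3123   0.0856   0.5666 -23.0669 -28.8266] 12.5833
tcp [0.5258 0.142  0.2139] shift mm (tool) [0.2 3.8 1.3]
turn(tool) [ 0.0001 -0.0026 -0.0009]
ax cols [[-0.002, 0.332, 0.943], [-1.0, -0.012, 0.002], [0.012, -0.943, 0.332]] q [ 0.1  -0.14  2.11 -0.06  0.84  1.7 ] F [-0.09  0.57  0.61] open 0.268 t 12.5833
tip [0.5568 0.1409 0.1259] height over panel mm -0.1543879640051531 lateral mm [-1.24227425  0.24300599 -0.44063757]
```

```bash
python3 -m inch '[{"ax":0,"ay":0,"az":0,"x":0,"y":1,"z":0,"hand":1},{"ax":0,"ay":0,"az":0,"x":0,"y":1,"z":0,"hand":1},{"ax":0,"ay":0,"az":0,"x":0,"y":0.7,"z":0,"hand":1},{"ax":0,"ay":0,"az":0,"x":0,"y":0,"z":0,"hand":1},{"ax":0,"ay":0,"az":0,"x":0,"y":0,"z":0,"hand":1}]' >/dev/null; python3 f.py; python3 f.py;python3 t.py -.004
python3 - <<'E'
from h import *
from t import sp,n
o=[]
for nm in("scene","side","wrist"):
    c=grab(nm);u,v=proj(c,sp);print(nm,round(u,1),round(v,1));u=int(u);v=int(v)
    o.append(cv2.resize(c["img"][v-45:v+45,u-40:u+40],(264,297),interpolation=cv2.INTER_CUBIC));print("org",u-40,v-45)
cv2.imwrite("pics/r2.png",np.hstack(o)[:,:,::-1])
E
```

```text
[  0.5267   0.142    0.2113  -1.1455   0.5953   1.4499 -22.6583 -28.2704] 13.25
[  0.5267   0.142    0.2113  -0.627    0.347    1.3282 -22.6338 -28.1903] 13.5
tcp [0.5267 0.142  0.2112] shift mm (tool) [0.2 1.  1.4]
turn(tool) [ 0.0002 -0.0026 -0.0009]
ax cols [[-0.002, 0.332, 0.943], [-1.0, -0.012, 0.002], [0.012, -0.943, 0.332]] q [ 0.1  -0.13  2.11 -0.06  0.83  1.7 ] F [0.01 0.04 1.57] open 0.273 t 13.5
tip [0.5577 0.1409 0.1232] height over panel mm -2.9791986946608104 lateral mm [-1.30518251  0.23360184 -0.46265889]
scene 318.8 156.6
org 278 111
side 290.6 150.4
org 250 105
wrist 277.5 213.6
org 237 168
```

View pics/r2.png

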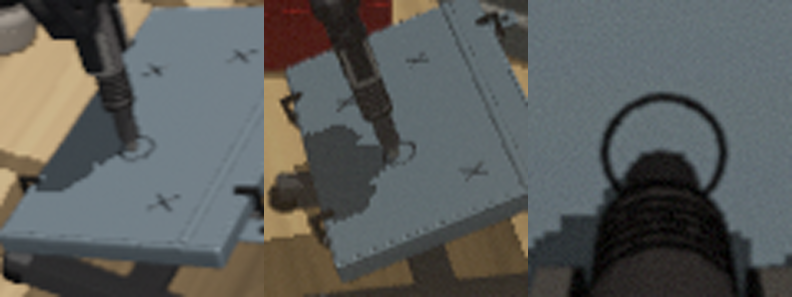

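Picture: the foot is in contact inside the ring, but it appears about 4 mm down-slope of centre, more than the 1.4 mm computed. I enlarge to settle this.

```bash
python3 - <<'E'
from h import *
from t import sp,n
s=get_state();ya=R.from_quat(s["tcp_rot"]).as_matrix()[:,1];tip=sp+0
o=[];ax=s["eef_pos"]+ya*.0893
up=np.array([.943,0,.332])
for nm,k,hw in(("scene",10,13),("side",10,13),("wrist",6,22)):
    c=grab(nm);u,v=proj(c,sp);U=int(u)-hw;V=int(v)-hw
    im=np.clip(c["img"][V:V+2*hw,U:U+2*hw].astype(float)*1.6,0,255).astype(np.uint8)
    im=cv2.resize(im,(2*hw*k,2*hw*k),interpolation=cv2.INTER_CUBIC)
    def pt(p,col):
        q=(np.array(proj(c,p))-[U,V]+.5)*k;cv2.circle(im,(int(q[0]),int(q[1])),2,col,-1);return q.round()
    print(nm,"org",U,V,"spot",pt(sp,(255,0,0)),"tip",pt(ax,(0,255,0)),"up4mm",((np.array(proj(c,sp+up*.004))-[U,V]+.5)*k).round())
    o.append(im[:260,:264] if im.shape[0]>=260 else im)
H=260;cv2.imwrite("pics/r3.png",np.hstack([i[:H] for i in o])[:,:,::-1])
E
```

```text
scene org 305 143 spot [143. 141.] tip [138. 137.] up4mm [158. 142.]
side org 277 137 spot [141. 139.] tip [135. 137.] up4mm [156. 133.]
wrist org 255 191 spot [138. 139.] tip [136. 152.] up4mm [138. 107.]
```

View pics/r3.png

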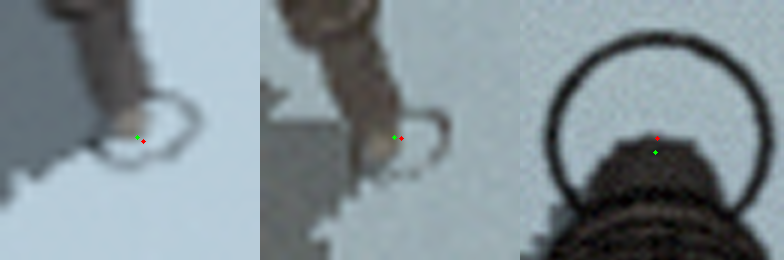

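Enlarged: in the wrist tile the ring centre is at (660,139). The foot's upper edge is at row 137, so its centre is near row 170, which is 4 mm down-slope. The gauge sits about 2 mm off the jaw centre line. I lift off, shift 4 mm up-slope and press again.

```bash
python3 -m inch '[{"ax":0,"ay":0,"az":0,"x":0,"y":-4,"z":0,"hand":1},{"ax":0,"ay":0,"az":0,"x":0,"y":-5,"z":0,"hand":1},{"ax":0,"ay":0,"az":0,"x":0.4,"y":0,"z":4.2,"hand":1},{"ax":0,"ay":0,"az":0,"x":0,"y":0,"z":0,"hand":1},{"ax":0,"ay":0,"az":0,"x":0,"y":0,"z":0,"hand":1}]' >/dev/null; python3 f.py;python3 t.py -.003; python3 -m inch '[{"ax":0,"ay":0,"az":0,"x":0,"y":3,"z":0,"hand":1},{"ax":0,"ay":0,"az":0,"x":0,"y":2,"z":0,"hand":1},{"ax":0,"ay":0,"az":0,"x":0,"y":2,"z":0,"hand":1},{"ax":0,"ay":0,"az":0,"x":0,"y":1.3,"z":0,"hand":1},{"ax":0,"ay":0,"az":0,"x":0,"y":0.7,"z":0,"hand":1}]' >/dev/null; python3 -m inch '[{"ax":0,"ay":0,"az":0,"x":0,"y":0,"z":0,"hand":1},{"ax":0,"ay":0,"az":0,"x":0,"y":0,"z":0,"hand":1},{"ax":0,"ay":0,"az":0,"x":0,"y":0,"z":0,"hand":1},{"ax":0,"ay":0,"az":0,"x":0,"y":0,"z":0,"hand":1}]'; python3 f.py;python3 f.py; python3 t.py -.003
python3 - <<'E'
from h import *
from t import sp
o=[]
for nm,k,hw in(("scene",10,13),("side",10,13),("wrist",6,22)):
    c=grab(nm);u,v=proj(c,sp);U=int(u)-hw;V=int(v)-hw
    im=np.clip(c["img"][V:V+2*hw,U:U+2*hw].astype(float)*1.6,0,255).astype(np.uint8)
    im=cv2.resize(im,(2*hw*k,2*hw*k),interpolation=cv2.INTER_CUBIC);q=(np.array(proj(c,sp))-[U,V]+.5)*k;cv2.circle(im,(int(q[0]),int(q[1])),2,(255,0,0),-1)
    o.append(im[:260,:264])
cv2.imwrite("pics/r4.png",np.hstack(o)[:,:,::-1])
E
```

```text
[  0.5274   0.1416   0.2206  -0.0621   0.1319  -1.1281 -23.938  -29.7056] 14.4667
tcp [0.5274 0.1417 0.2206] shift mm (tool) [-0.3  8.7 -2.4]
turn(tool) [ 0.0012 -0.0025 -0.0008]
ax cols [[-0.002, 0.331, 0.944], [-1.0, -0.012, 0.002], [0.012, -0.944, 0.331]] q [ 0.1  -0.14  2.1  -0.06  0.85  1.7 ] F [-0.33  1.05 -0.37] open 0.27 t 14.4667
tip [0.5583 0.1405 0.1326] height over panel mm 5.652642170258466 lateral mm [ 2.16820928 -0.22221487  0.76634953]
time: 15.22
eef_pos: [0.5306, 0.1416, 0.2127]
tcp_rot: [0.412, -0.406, 0.58, -0.574]
contact_force: [-1.9, 0.5, 1.8]
opening: 0.271
[  0.5306   0.1416   0.2127  -1.6859  -0.2104   1.0958 -23.1467 -28.7187] 15.4667
[  0.5306   0.1416   0.2126  -1.5469  -0.3141   1.3784 -23.1268 -28.6712] 15.7167
tcp [0.5306 0.1416 0.2126] shift mm (tool) [-0.3 -0.  -2.8]
turn(tool) [ 0.0004 -0.0026 -0.0009]
ax cols [[-0.002, 0.332, 0.943], [-1.0, -0.012, 0.002], [0.012, -0.943, 0.332]] q [ 0.1  -0.13  2.1  -0.06  0.84  1.7 ] F [-2.02 -1.06  1.33] open 0.271 t 15.7167
tip [0.5616 0.1405 0.1246] height over panel mm -3.01318403019821 lateral mm [ 2.59131446 -0.16678199  0.91456472]
```

View pics/r4.png

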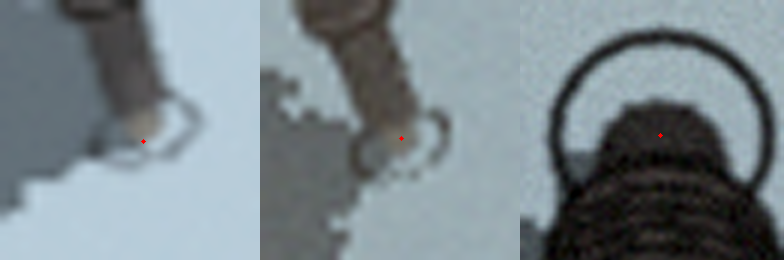

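The foot is centred in the ring: its upper edge is at row 100, so its centre is near row 135, and the ring centre is near row 137. The normal force is about 2.8 N, so the foot is about 4 mm in. I hand in.

```bash
python3 -c "from plant import sign_off; print(sign_off())"
```

```text
the job is handed in; nothing more can be done
None
```

The job is handed in. The gauge was zero-checked on the bare steel disc and is now held pressed, foot in the ring, on the panel.

- **Zero check:** I stood the gauge upright on the disc for over a second. The force was about 2.8 N, which puts the foot roughly 4.5 mm in by the spring rate.
- **Panel reading, last checks:** In the final wrist picture the foot centre is within about 1 mm of the ring's centre. The tool axis is within 0.2° of the measured panel normal. The force along the normal is about 2.8 N, so the foot is about 4 mm in. The arm was still about 16 s into the run.
- **One correction:** My first touch was also inside the ring, but the pictures showed it about 4 mm down the slope, where the computed position said 1.4 mm. The gauge sits about 2 mm off the jaw centre line, so I lifted off, moved 4 mm up the slope and pressed again. For that reason the computed position now reads 2.7 mm up the slope; I trusted the pictures.
- **Other disagreements:** The two fixed cameras disagreed by about 4 mm, so the wrist camera decided the positions. My first move command was refused because fields were missing, and nothing moved.
- **Not checked:** I did not measure the disc, bystanders or panel again at the end. The only unexpected force in any reading was about 8 N as the jaws closed on the gauge in its stand, and the panel looked unmoved in the close-ups.

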